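# Dock the reagent bottle and set the dose dial

### The arm

A 6-joint arm with a two-finger parallel gripper is mounted at the origin on the work surface. World frame = base frame: x ahead of the robot, y to its left, z up, the work surface at z = 0. Lengths are in m, angles in rad, forces in N, time in s.
With the tool pointing down it reaches from about 0.3 to 0.875 m from the base axis. Payload 6.4 kg.
Tool frame: the origin (TCP) lies at the very end of the fingers, on their centre line; the grasp point (between the pads) lies 19 mm behind it; z points along the fingers, y is the line along which they close (so a half turn about z gives the same grasp; the last joint's range is limited). The gripper opens to 85 mm and grips with 20 to 120 N. Pads are 22 mm wide; open, the fingers measure 114 mm over their backs; the gripper's body (76 mm by 85 mm) begins 54 mm behind the grasp point. The pads swing forward as they close: fully open they stand 13 mm farther back than shut.
Start: joints at [0.959, 0.181, 1.607, -0, 1.354, -0.206], TCP at [0.227, 0.528, 0.231] pointing down, gripper open.
Joint ranges: [-2.99, 2.99], [-0.89, 2.07], [0.3, 2.58], [-1.14, 4.28], [0, 2.63], [-3.12, 3.12]. Speed limits (rad/s): [2.57, 2.57, 3.01, 3.14, 3.14, 3.14].

### API

Orientations are given as a unit quaternion [w, x, y, z].
In Python, from bench import ctrl gives the robot as it stands.
- The arm moves only by the tool jog_arm, never from a script. Its argument "series" is a list that holds one entry, the list of rows, each a list of 7 numbers: the shift along the tool's x, y, z in mm, then the turn, a rotation vector about the tool's x, y, z in rad, then the finger opening in mm, from 0 to 85.4. In form: [[[tx, ty, tz, rx, ry, rz, gripper], ...]]. A call has exactly 10 rows; each row shifts and turns the commanded pose from where the row before left it, along the tool's axes as they then stand; what a row does not reach is not made up. A row lasts 1/10 s, in which the tool goes at most 50 mm and 8.59 degrees, less where a joint would pass 70% of its speed; a pose out of reach is approached as far as the arm can. A call with a gripper value outside its range is refused whole. The fingers move at their own pace and stop on an object; the grip force is fixed at half the most. Time passes only in rows, so rows that do not move let the fingers close, or fill a call up. It gives the time, the measured TCP pose, the force, the opening and the grip force at its end, in the units of the state.
- ctrl.get_obs(): the state, without advancing time (a new reading comes with each control period).
- ctrl.camera(name): name is "scene" or "top" or "wrist"; returns a dict with "frame" (400x640x3 uint8, blue, green, red), "z_map" (400x640 float32, m along the optical axis (not along the pixel's ray), 0 where there is no reading), "fx", "fy", "cx", "cy" (pixels), "k1" (the pictures are not rectified: a ray, as slopes to the right and down, at radius r is drawn at 1 + k1 r^2 times it, then the intrinsics apply), "xyz" and "rotation" of the camera in the world. Camera axes: x right, y down, z forward; pixel columns grow to the right and rows downward; lengths in m; the calibration is good to about 2 mm. A picture is of the moment at which its call begins.
- ctrl.hand_in(): hands the job in; it is judged then, once.
The state is a dict: "time_s": time; "q": joint angles; "dq": joint speeds; "joint_efforts": joint torques, N m; "eef_pos": TCP position; "eef_rot": TCP orientation; "wrist_force": force on the tool from outside, world axes, zero at the start; "torque": the same for the moment, N m; "opening": opening from 0.0 (shut) to 1.0 (fully open); "grasp_force": force on a finger pad.
Only numpy, scipy, OpenCV 4.12 (cv2) and the standard library are available. Lean on these libraries where they do the work, as an engineer would, in place of code of your own. Each camera call takes 0.05 s, during which the arm holds its last target. There are 200 camera calls.

### The job

Slide the tall white reagent bottle with the red band along the bench into the dosing station's docking bay until it stands fully home against the blue back stop; push it low down so that it slides and never lifts or tips, and do not touch its blue dispenser head. Then turn the black dose dial on the station so that its pointer clicks in at 5. Leave everything else on the bench where it is.

Things in the scene. Friction and masses are not known exactly. Their poses are not given: they have to be found in the camera images.
- bottle: The only tall white bottle, with a wide red band: upright cylinder 74 mm across, straight to 160 mm, then shoulder, 32 mm neck and head; 258 mm high in all. Loose, 0.45 to 0.85 kg, centre of mass about 98 mm up. Slides if pushed below 45 mm, may topple if pushed higher; keep the gripper's palm off it (lean the tool back). Origin: centre of underside; z is its axis, up.
- bay_seat (a point): Place of the bottle's origin, on the bench, when home. Axes are the station's: +x into the bay (the push), y across it to the left, z up; +x points to the robot's left (1.2 to 1.55 rad from world x). Blue back stop 60 mm high, its face 37 mm past this point. Grey side fences 20 mm high, 82 mm apart inside, 12 mm thick, from 52 mm in front of this point to 48 mm past it; the bench is the floor.
- bay_mouth (a point): Point on the bench on the bay's centre line, 100 mm in front of bay_seat; same axes. Just past it begins the flared mouth: fences 20 mm high, about 126 mm apart inside at its start (93 mm in front of bay_seat), narrowing to 82 mm.
- dial_axis (a point): Point on the vertical axis of the dose dial, 80 mm above the bench, at a good height to grip; axes as bay_seat. The dial is a black ribbed round collar 48 mm across, from 57 to 93 mm above the bench, on the grey control box (150 x 150 mm, top 55 mm above the bench) beside the bay on the side away from the robot; it lies 15 mm along +x and 175 mm along -y from bay_seat.
- dial_pointer (a point): Tip of the dial's white pointer line: on the rim of its top face, 24 mm from the axis, 93 mm above the bench. It turns with the dial. The line runs radially on the top and down the side. Ticks on the box around the dial: 0 long red, 5 long yellow, the others short white; number 4 lies towards the mouth's side (-x of bay_seat), number 0 is 80 degrees anticlockwise of it.
- dial (a joint): Angle of the dial: 0 with the pointer at number 0, growing clockwise seen from above. One number is 20 degrees (0.349 rad), numbers 0 to 8 (stop at 2.793), so number 5 is 1.745. It clicks: a sprung detent (about 0.05 N m) draws it to the nearest number when let go. It starts at or near one of the numbers 1 to 4.
- head: The bottle's dispenser head (blue collar, clear pump, white spout reaching 56 mm sideways), fixed to the bottle, 53 mm high; origin on the bottle's axis 205 mm above its underside. Not to be touched.
- jar: Bystander, loose, to be left alone: small jar, 44 mm across, 50 mm high, right of the control box. Origin: centre of its underside.
- beaker: Bystander, loose, to be left alone: clear open beaker, 64 mm across, 85 mm high, past the bay's back stop. Origin: centre of its underside.
- amber: Bystander, loose, to be left alone: amber bottle, 70 mm across, 170 mm high, at the left, near the robot. Origin: centre of its underside.
- vial: Bystander, loose, to be left alone: white digestion vial, 34 mm across, 70 mm high, past the control box, on the left. Origin: centre of its underside.
- aerosol: Bystander, loose, to be left alone: green and steel spray can, 52 mm across, 150 mm high, at the left. Origin: centre of its underside.
- caps: Bystander, loose, to be left alone: open blue tray 80 x 60 x 40 mm, at the right. Origin: centre of its underside.
Mind the look-alikes: they are no part of the job. Of the things shaped like the bottle, the white one is meant.

How it is judged:
By the outcome, as a careful person would: the job done as asked, in the order asked, and still so for the second after the job is handed in, with the robot touching nothing.
It also fails if it takes over 66 s, if anything falls off the work surface, if the arm or the gripper's body presses on something with over 40 N, if the wrist force passes 120 N, or if a joint passes its speed limit or range.

## Working session

There is one attempt and no reset: what is moved stays moved. The work goes in short steps, Python scripts to look and compute and a tool call to move; the robot and the scene stay as the last step left them, time stands still between calls to the robot, and variables do not carry over. Pictures are saved under pics/ and viewed, at most 10 in all, crops included, and the job is handed in when it is done.

Besides the shell and the picture viewer there is one more tool, called as name(argument=value, ...), one argument or row to a line, values as JSON. jog_arm: Moves the arm, as the interface text tells. Its arguments: {"type":"object","properties":{"series":{"type":"array"}},"required":["series"]}

```bash
mkdir -p pics; cat > h.py <<'E'
import numpy as np, cv2
from bench import ctrl
def cast(c,u,v,z):
    K=np.array([[c['fx'],0,c['cx']],[0,c['fy'],c['cy']],[0,0,1.]])
    p=cv2.undistortPoints(np.array([[[u,v]]],float),K,np.array([c['k1'],0,0,0,0.]))[0,0] if 0 else None
    d=np.array([(u-c['cx'])/c['fx'],(v-c['cy'])/c['fy']]);s=d.copy()
    for _ in range(20): s=d/(1+c['k1']*(s@s))
    r=R(c)@np.array([s[0],s[1],1]);o=np.array(c['xyz'])
    return o+r*(z-o[2])/r[2]
def R(c): 
    from scipy.spatial.transform import Rotation as Ro
    r=np.array(c['rotation'],float)
    return r if r.shape==(3,3) else Ro.from_quat(np.roll(r,-1)).as_matrix()
def cloud(c):
    v,u=np.mgrid[:400,:640].astype(float);a=(u-c['cx'])/c['fx'];b=(v-c['cy'])/c['fy'];x,y=a,b
    for _ in range(10):
        k=1+c['k1']*(x*x+y*y);x,y=a/k,b/k
    z=c['z_map'];P=np.stack([x*z,y*z,z],-1)
    return P@R(c).T+np.array(c['xyz'])
E
python3 - <<'E'
from h import *
for n in ('scene','top'):
    c=ctrl.camera(n);cv2.imwrite(f'pics/{n}0.png',c['frame']);np.save(f'{n}0.npy',c,allow_pickle=True)
    print(n,c['xyz'],np.round(R(c),3).tolist(),c['fx'],c['k1'])
o=ctrl.get_obs();print(o)
E
```

```text
scene [1.29450656 0.14860614 1.10356133] [[-0.25, 0.771, -0.586], [0.968, 0.205, -0.143], [0.01, -0.603, -0.798]] 480.03747873829263 -0.02404892161567661
top [ 0.52902855 -0.01209464  1.34104966] [[0.009, -0.999, 0.037], [-1.0, -0.009, 0.009], [-0.009, -0.037, -0.999]] 391.7643175457945 -0.09637194588927996
{'time_s': 0.1, 'q': array([ 9.58690865e-01,  1.81452068e-01,  1.60791065e+00,  1.85779746e-05,
        1.35376834e+00, -2.06291587e-01]), 'dq': array([ 0.00018666, -0.00108782, -0.00267426, -0.00249864, -0.00043063,
        0.00116477]), 'joint_efforts': array([ 1.61252701e-03, -4.45865822e+01, -3.52241063e+01, -1.17383725e-04,
        4.00205143e-03, -1.01165429e-05]), 'eef_pos': array([0.22667997, 0.52790465, 0.23048121]), 'eef_rot': array([-3.14366165e-04,  2.01519386e-01,  9.79484224e-01, -7.02087717e-04]), 'wrist_force': array([ 0.41893241, -1.07978009,  0.58725232]), 'torque': array([-0.00339041, -0.00119062,  0.02939844]), 'grasp_force': 0.0, 'opening': 1.0001817629371983}
```

View pics/scene0.png

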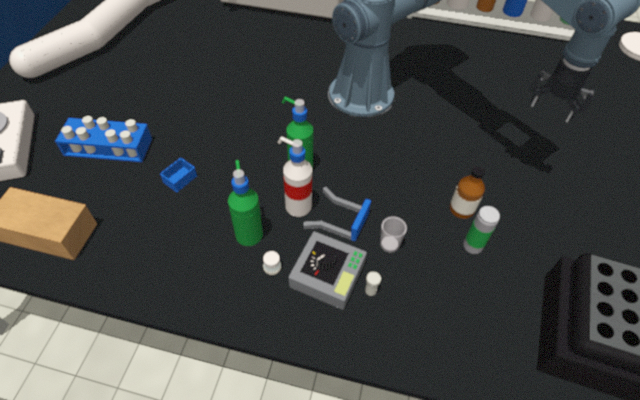

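View pics/top0.png

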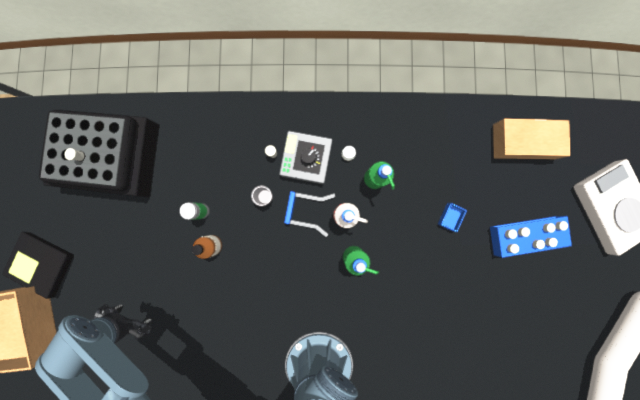

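The scene view shows the white red-banded bottle at (298,185). The look-alikes are two green bottles, at (246,210) and (300,135). The bay is at (340,215), with its blue stop at (361,219), and the dial is at (322,264). In the top view, the white bottle is at about (346,215), the greens at (380,175) and (357,262), the stop at (290,208), and the dial at (311,156). I choose the white bottle with the red band.

```bash
python3 - <<'E'
from h import *
C={n:np.load(f'{n}0.npy',allow_pickle=True).item() for n in('scene','top')}
def cl(n,b):
    c=C[n];P=cloud(c);f=c['frame'];h=cv2.cvtColor(f,cv2.COLOR_BGR2HSV);return P,h
def rep(name,n,m,P,zr):
    q=P[m&(P[...,2]>zr[0])&(P[...,2]<zr[1])]
    if len(q)<4: print(name,n,len(q));return
    (cx,cy),r=cv2.minEnclosingCircle(q[:,:2].astype(np.float32)*1000)
    rc=cv2.minAreaRect(q[:,:2].astype(np.float32)*1000)
    print(name,n,len(q),'med',np.round(np.median(q,0),4),'circ',round(cx,1),round(cy,1),round(r,1),'rect',np.round(rc[0],1),np.round(rc[1],1),round(rc[2],1))
for n in C:
    P,h=cl(n,0);H,S,V=h[...,0],h[...,1],h[...,2];X,Y,Z=P[...,0],P[...,1],P[...,2]
    A=(X>.3)&(X<.8)&(Y>-.3)&(Y<.3)
    print(n,'bench z',np.median(Z[A&(V<40)]))
    blue=A&(H>98)&(H<125)&(S>140)
    rep('stop',n,blue&(Y>.0),P,(.01,.075))
    rep('stoptop',n,blue&(Y>.0),P,(.05,.07))
    rep('collar',n,blue&(Y<.05),P,(.19,.24))
    red=A&((H<8)|(H>172))&(S>120)
    rep('red',n,red,P,(.05,.2))
    rep('grey boxtop',n,A&(X>.55),P,(.048,.062))
    rep('dialtop',n,A&(X>.55),P,(.085,.1))
    rep('fence',n,A&(S<80)&(V>70),P,(.012,.028))
    rep('yellow',n,A&(H>22)&(H<35)&(S>100),P,(.04,.07))
    # green bottles
    g=(A&(H>50)&(H<75)&(S>120)&(Z>.05)).astype(np.uint8)
    k,l,st,_=cv2.connectedComponentsWithStats(g)
    for i in range(1,k):
        if st[i,4]>20: rep('green',n,l==i,P,(.05,.21))
c=C['top']['frame'];a=cv2.resize(c[120:250,255:405],None,fx=5,fy=5,interpolation=cv2.INTER_CUBIC)[:600]
b=cv2.resize(C['scene']['frame'][130:310,220:420],None,fx=4,fy=3.3,interpolation=cv2.INTER_CUBIC)[:600]
cv2.imwrite('pics/c1.png',a[:, :750]);cv2.imwrite('pics/c2.png',b[:,:800])
E
```

```text
scene bench z -0.0005848740939322639
stop scene 327 med [0.5563 0.1013 0.0563] circ 544.8 99.9 54.4 rect [544.9 100.8] [ 17.1 108.2] 79.9
stoptop scene 213 med [0.5493 0.1006 0.0582] circ 543.6 98.2 53.4 rect [544.2 100.8] [ 16.8 106.5] 79.1
collar scene 443 med [ 0.5344 -0.1123  0.2244] circ 519.0 -144.1 155.4 rect [ 526.2 -117.1] [106.2 310.8] 75.1
red scene 368 med [ 0.5531 -0.0685  0.1043] circ 642.0 -44.9 130.0 rect [624.4 -17.6] [260.   68.9] 32.9
grey boxtop scene 3309 med [0.7194 0.0604 0.054 ] circ 623.2 0.3 221.0 rect [651.5  -2.2] [416.3 258.3] 80.6
dialtop scene 465 med [0.6995 0.0319 0.0914] circ 623.1 3.1 222.6 rect [644.4   2.8] [433.2 186.4] 89.1
fence scene 872 med [0.5831 0.0226 0.0187] circ 591.9 15.0 227.8 rect [604.5  38.2] [338.6 366. ] 75.3
yellow scene 14 med [0.6906 0.007  0.0546] circ 690.9 5.5 6.8 rect [690.1   6.6] [12.6  7.9] 36.5
green scene 0
green scene 591 med [ 0.3966 -0.096   0.1636] circ 382.6 -114.9 38.6 rect [ 387.6 -111.8] [59.8 70.4] 16.8
green scene 0
green scene 1179 med [ 0.6725 -0.1714  0.1424] circ 650.5 -183.4 37.8 rect [ 656.7 -181.2] [6
[... 368 characters left out ...]
p 4 med [0.7373 0.0281 0.0552] circ 737.6 28.1 3.7 rect [737.4  28. ] [2.1 7.2] 39.3
grey boxtop top 1985 med [0.7053 0.0513 0.0549] circ 614.2 24.5 195.1 rect [683.2  43.1] [239.6 384. ] 12.7
dialtop top 224 med [0.7004 0.0394 0.0923] circ 587.2 13.5 206.2 rect [652.9  22.9] [152.4 412. ] 8.1
fence top 356 med [0.5686 0.0272 0.0195] circ 618.2 35.7 183.0 rect [624.3  57.5] [270.6 300.4] 72.9
yellow top 5 med [0.6889 0.0079 0.056 ] circ 687.5 9.5 5.1 rect [688.3   9.1] [10.2  3. ] 66.8
green top 362 med [ 0.6299 -0.1661  0.1649] circ 642.6 -183.3 37.0 rect [ 641.2 -180.8] [73.3 67.8] 31.3
green top 345 med [ 0.3912 -0.0998  0.1658] circ 376.4 -113.1 37.4 rect [ 377.  -112.4] [67.5 72.8] 38.2
```

View pics/c1.png

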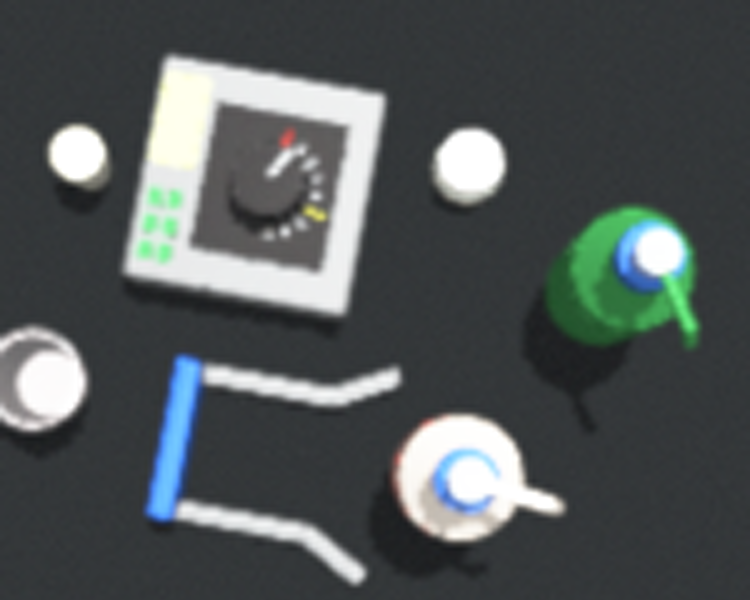

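View pics/c2.png

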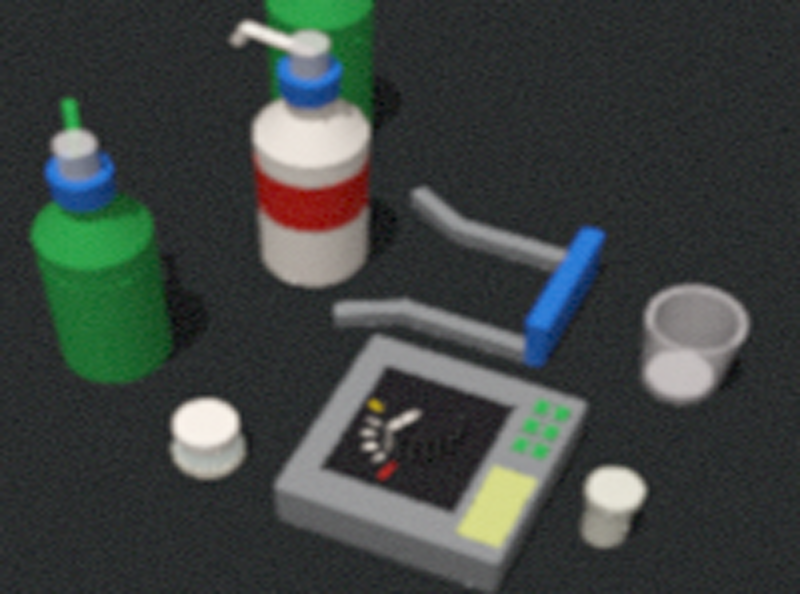

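The crops confirm the white red-banded bottle, at (460,480) in the top crop, standing just in front of the mouth. The dial pointer lies near number 1, at (288,160), between the red tick (288,138) and the yellow one (316,213). Now I'll measure accurately.

```bash
python3 - <<'E'
from h import *
from scipy.optimize import least_squares
C={n:np.load(f'{n}0.npy',allow_pickle=True).item() for n in('scene','top')}
for n in C:
    c=C[n];P=cloud(c);h=cv2.cvtColor(c['frame'],cv2.COLOR_BGR2HSV);H,S,V=[h[...,i] for i in range(3)];X,Y,Z=[P[...,i] for i in range(3)]
    A=(X>.45)&(X<.6)&(Y>-.15)&(Y<.0)&(Z>.03)&(Z<.155)
    q=P[A][:,:2]
    f=least_squares(lambda p:np.hypot(*(q-p).T)-.037,q.mean(0)-(np.array(c['xyz'])[:2]-q.mean(0))*.05,loss='soft_l1',f_scale=.002)
    print(n,'bottle',len(q),f.x.round(4),'rms',np.sqrt((f.fun**2).mean()))
    B=((Z>.05)&(Z<.1)&(X>.58)&(X<.85)&(Y>-.08)&(Y<.15)).astype(np.uint8)
    k,l,st,_=cv2.connectedComponentsWithStats(B);i=1+st[1:,4].argmax()
    q=P[(l==i)&(Z<.062)][:,:2].astype(np.float32)*1000;rc=cv2.minAreaRect(q);print(n,'box',rc)
    d=P[(l==i)&(Z>.085)];e=cv2.minEnclosingCircle(d[:,:2].astype(np.float32)*1000);print(n,'dial',e,np.median(d[:,2]))
    w=(l==i)&(Z>.08)&(S<70)&(V>130)
    for v,u in np.argwhere(w): pass
    vu=np.argwhere(w);pp=np.array([cast(c,u,v,.093) for v,u in vu]).reshape(-1,3);print('white z~.09',pp[:,:2].round(4).tolist(), P[w][:,2].round(3))
    for nm,m in(('yel',(H>20)&(H<36)&(S>110)),('red',((H<10)|(H>170))&(S>90))):
        m=m&(l==i);print(nm,[ (cast(c,u,v,.055)[:2]*1000).round(0).tolist() for v,u in np.argwhere(m)][:60][:12],m.sum())
    m=(H>98)&(H<125)&(S>140)&(Y>.05)&(X>.45)&(X<.63)
    q=P[m&(Z>.052)&(Z<.068)][:,:2];u,s,vt=np.linalg.svd(q-q.mean(0));print('stop long axis',vt[0],'angle+x',np.arctan(-vt[0][0]/vt[0][1]),'mean',q.mean(0))
E
```

```text
scene bottle 771 [ 0.5205 -0.0809] rms 0.0013054699150271574
scene box ((713.9425659179688, 50.05858612060547), (149.63404846191406, 152.69631958007812), 79.8490219116211)
scene dial ((711.799072265625, 38.22198486328125), 26.397069931030273) 0.09150544626363433
white z~.09 [[0.7107, 0.0353], [0.7146, 0.0312], [0.714, 0.0336], [0.7134, 0.0359], [0.7128, 0.0383], [0.7179, 0.0296], [0.7173, 0.0319], [0.7167, 0.0343], [0.7161, 0.0366], [0.7219, 0.0256], [0.7213, 0.0279], [0.7206, 0.0302], [0.72, 0.0326], [0.7194, 0.0349], [0.7252, 0.0239], [0.7246, 0.0262], [0.7239, 0.0286], [0.7233, 0.0309], [0.7227, 0.0332], [0.7279, 0.0246], [0.7272, 0.0269], [0.7266, 0.0292]] [0.093 0.092 0.092 0.09  0.093 0.091 0.091 0.091 0.09  0.093 0.091 0.094
 0.089 0.091 0.091 0.092 0.093 0.09  0.095 0.094 0.095 0.093]
yel [[684.0, 4.0], [687.0, 2.0], [687.0, 4.0], [686.0, 7.0], [690.0, 3.0], [690.0, 5.0], [689.0, 8.0], [688.0, 10.0], [693.0, 4.0], [692.0, 6.0], [692.0, 8.0], [691.0, 11.0]] 15
red [[734.0, 27.0], [733.0, 29.0], [737.0, 25.0], [737.0, 27.0], [736.0, 30.0], [735.0, 32.0], [741.0, 23.0], [740.0, 
[... 503 characters left out ...]
0333], [0.7201, 0.0301], [0.7201, 0.0268], [0.7201, 0.0236], [0.7168, 0.0364], [0.7168, 0.0332], [0.7169, 0.03], [0.7169, 0.0268], [0.7136, 0.0396], [0.7136, 0.0364], [0.7136, 0.0332], [0.7136, 0.03], [0.7137, 0.0172], [0.7103, 0.0396], [0.7104, 0.0364], [0.7104, 0.0332], [0.7071, 0.0363]] [0.093 0.091 0.096 0.096 0.094 0.096 0.097 0.091 0.088 0.092 0.093 0.088
 0.09  0.093 0.096 0.096 0.089 0.095 0.093 0.095]
yel [[689.0, 14.0], [690.0, 11.0], [690.0, 8.0], [686.0, 8.0], [686.0, 5.0]] 5
red [[743.0, 28.0], [743.0, 25.0], [739.0, 31.0], [739.0, 28.0], [739.0, 25.0], [736.0, 31.0], [736.0, 28.0]] 7
stop long axis [-0.98315769  0.18275929] angle+x 1.387004041963641 mean [0.53769879 0.0988493 ]
```

Seen in the top view's frame, with the scene view agreeing to about 6 mm in x:

| Item | Measured value |
|---|---|
| Station yaw | about 1.392 rad |
| bay_seat | about (0.531, 0.055) |
| Bottle, along station x from the seat | −137 mm |
| Bottle, along station y from the seat | −9 mm |
| Dial axis | about (0.706, 0.038) |
| Dial pointer | number 1, so turn 80° clockwise |

First I'll raise the arm.

jog_arm(
  series=[
    [[0, 0, -22, 0, 0, 0, 36], [0, 0, -22, 0, 0, 0, 36], [0, 0, -22, 0, 0, 0, 36], [0, 0, -22, 0, 0, 0, 36], [0, 0, -22, 0, 0, 0, 36], [0, 0, -22, 0, 0, 0, 36], [0, 0, -22, 0, 0, 0, 36], [0, 0, -22, 0, 0, 0, 36], [0, 0, -22, 0, 0, 0, 36], [0, 0, -22, 0, 0, 0, 36]],
  ],
)

```text
time_s: 1.1
eef_pos: [0.2268, 0.5281, 0.4516]
eef_rot: [-0.0, 0.201, 0.979, -0.0]
wrist_force: [0.0, 0.1, 0.2]
opening: 0.418
grasp_force: 0.0
```

```bash
cat >> h.py <<'E'
from scipy.spatial.transform import Rotation as Ro
YAW=1.392; xs=np.array([np.cos(YAW),np.sin(YAW),0]); ys=np.array([-xs[1],xs[0],0]); Zw=np.array([0,0,1.])
SEAT=np.array([.531,.0547,0]); DIAL=SEAT+.015*xs-.175*ys
def W(x,y,z): return SEAT+x*xs+y*ys+z*Zw
def push_R(t,az=0):  # lean t, lean direction yawed by az about Z
    r=Ro.from_rotvec([0,0,az]); z=r.apply(np.sin(t)*xs)-np.cos(t)*Zw; y=-r.apply(ys)
    return Ro.from_matrix(np.stack([np.cross(y,z),y,z],1))
def down_R(a): # y axis of the tool at world angle a
    y=np.array([np.cos(a),np.sin(a),0]);z=-Zw
    return Ro.from_matrix(np.stack([np.cross(y,z),y,z],1))
def rows(p0,R0,p1,R1,N):
    rv=(R0.inv()*R1).as_rotvec()/N; t=R0.inv().apply(p1-p0)*1000
    S=sum(Ro.from_rotvec(rv*k).as_matrix() for k in range(N))
    return np.linalg.solve(S,t),rv
def now():
    o=ctrl.get_obs(); return o,o['eef_pos'],Ro.from_quat(np.roll(o['eef_rot'],-1))
def loc(p): d=p-SEAT; return np.round([d@xs*1000,d@ys*1000,p[2]*1000],1)
E
python3 - <<'E'
from h import *
o,p,r=now();print(o['time_s'],p,o['q'],o['opening'])
s,v=rows(p,r,W(-.27,-.009,.45),push_R(0),20);print(s.round(1),v.round(4))
E
```

```text
1.1 [0.22682745 0.52814587 0.45164586] [ 9.58732055e-01  9.54521980e-02  1.27050752e+00  1.64059224e-06
  1.77658984e+00 -2.06329046e-01] 0.41846935382727823
[-41.7  -7.7   0.1] [-0.      0.      0.0672]
```

jog_arm(
  series=[
    [[-41.7, -7.7, 0, 0, 0, 0.0672, 36], [-41.7, -7.7, 0, 0, 0, 0.0672, 36], [-41.7, -7.7, 0, 0, 0, 0.0672, 36], [-41.7, -7.7, 0, 0, 0, 0.0672, 36], [-41.7, -7.7, 0, 0, 0, 0.0672, 36], [-41.7, -7.7, 0, 0, 0, 0.0672, 36], [-41.7, -7.7, 0, 0, 0, 0.0672, 36], [-41.7, -7.7, 0, 0, 0, 0.0672, 36], [-41.7, -7.7, 0, 0, 0, 0.0672, 36], [-41.7, -7.7, 0, 0, 0, 0.0672, 36]],
  ],
)

```text
time_s: 2.1
eef_pos: [0.4892, 0.2031, 0.4506]
eef_rot: [-0.0, 0.514, 0.858, -0.0]
wrist_force: [-0.5, 0.7, -0.3]
opening: 0.42
grasp_force: 0.0
```

jog_arm(
  series=[
    [[-41.7, -7.7, 0, 0, 0, 0.0672, 36], [-41.7, -7.7, 0, 0, 0, 0.0672, 36], [-41.7, -7.7, 0, 0, 0, 0.0672, 36], [-41.7, -7.7, 0, 0, 0, 0.0672, 36], [-41.7, -7.7, 0, 0, 0, 0.0672, 36], [-41.7, -7.7, 0, 0, 0, 0.0672, 36], [-41.7, -7.7, 0, 0, 0, 0.0672, 36], [-41.7, -7.7, 0, 0, 0, 0.0672, 36], [-41.7, -7.7, 0, 0, 0, 0.0672, 36], [-41.7, -7.7, 0, 0, 0, 0.0672, 36]],
  ],
)

```text
time_s: 3.1
eef_pos: [0.4914, -0.2131, 0.4506]
eef_rot: [-0.0, 0.768, 0.64, -0.0]
wrist_force: [-0.3, -0.2, -0.2]
opening: 0.425
grasp_force: 0.0
```

```bash
python3 - <<'E'
from h import *
o,p,r=now();print(o['time_s'],p,loc(p),o['q'],r.as_matrix().round(3).tolist())
# kinematic fit: tool-down plane samples
from scipy.optimize import least_squares
S=[([.95869,.18145,1.6079,0,1.35377,-.2063],[.22668,.5279,.23048]),([.95873,.09545,1.2705,0,1.7766,-.2063],[.22683,.52815,.45165]),(o['q'],p)]
def fk(k,q):
    a,b,h,L1,L2,Lt=k;rad=a+L1*np.sin(q[1])+L2*np.sin(q[1]+q[2])+Lt*np.sin(q[1]+q[2]+q[4]);z=h+L1*np.cos(q[1])+L2*np.cos(q[1]+q[2])+Lt*np.cos(q[1]+q[2]+q[4])
    c,s=np.cos(q[0]),np.sin(q[0]);return np.array([rad*c-b*s,rad*s+b*c,z])
prior=np.array([0,.12,.3,.45,.45,.3])
f=least_squares(lambda k:np.r_[np.concatenate([(fk(k,q)-x)*1000 for q,x in S]),(k-prior)*.5],prior);print(f.x.round(4),f.fun.round(2))
c=ctrl.camera('wrist');cv2.imwrite('pics/w1.png',c['frame']);print(c['xyz'],np.round(R(c),2).tolist())
E
```

```text
3.1 [ 0.49138273 -0.21308617  0.45064003] [-270.6   -8.6  450.6] [-6.30967959e-01  3.53482101e-03  1.36817677e+00  6.99491308e-05
  1.77088615e+00 -4.49188530e-01] [[0.181, 0.984, -0.001], [0.984, -0.181, 0.001], [0.0, -0.001, -1.0]]
[0.0246 0.1178 7.427  0.2612 0.5199 7.3407] [ 3.31  4.72 -0.02 -6.38 -9.07  0.38  4.29 -3.15 -0.36  0.01 -0.    3.56
 -0.09  0.03  3.52]
[ 0.50447875 -0.14728401  0.59273435] [[0.98, -0.17, -0.05], [-0.18, -0.95, -0.25], [-0.0, 0.26, -0.97]]
```

jog_arm(
  series=[
    [[0, 0, 0, 0, 0.075, 0, 36], [0, 0, 0, 0, 0.075, 0, 36], [0, 0, 0, 0, 0.075, 0, 36], [0, 0, 0, 0, 0.075, 0, 36], [0, 0, 0, 0, 0.075, 0, 36], [0, 0, 0, 0, 0.075, 0, 36], [0, 0, 0, 0, 0.075, 0, 36], [0, 0, 0, 0, 0.075, 0, 36], [0, 0, 0, 0, 0.075, 0, 36], [0, 0, 0, 0, 0.075, 0, 36]],
  ],
)

```text
time_s: 4.15
eef_pos: [0.492, -0.2114, 0.4511]
eef_rot: [-0.236, 0.714, 0.596, 0.282]
wrist_force: [-1.0, -0.9, 0.6]
opening: 0.423
grasp_force: 0.0
```

```bash
cat > kin.py <<'E'
from h import *
from scipy.optimize import least_squares
def fk(k,q,full=False):
    a,b,h,L1,L2,Lt=k
    A=Ro.from_euler('z',q[0]);B=A*Ro.from_euler('y',q[1]);Cc=B*Ro.from_euler('y',q[2]);D=Cc*Ro.from_euler('z',q[3]);E=D*Ro.from_euler('y',q[4]);F=E*Ro.from_euler('z',q[5])
    s=A.apply([a,b,0])+[0,0,h];e=s+B.apply([0,0,L1]);w=e+Cc.apply([0,0,L2]);t=w+F.apply([0,0,Lt])
    return (s,e,w,t,F) if full else t
E
python3 - <<'E'
from kin import *
o,p,r=now();print(o['time_s'],p,loc(p),o['q'].round(4),r.as_matrix().round(3).tolist())
S=[([.95869,.18145,1.6079,0,1.35377,-.2063],[.22668,.5279,.23048]),([.95873,.09545,1.2705,0,1.7766,-.2063],[.22683,.52815,.45165]),([-.630968,.003535,1.368177,0,1.770886,-.449189],[.49138,-.213086,.45064]),(o['q'],p)]
prior=np.array([0,.12,.4,.45,.45,.3])
f=least_squares(lambda k:np.r_[np.concatenate([(fk(k,q)-x)*1000 for q,x in S]),(k-prior)*.2],prior);print(f.x.round(4),f.fun.round(2))
print((fk(f.x,o['q'],1)[4].inv()*r).as_rotvec())
E
```

```text
4.15 [ 0.49198474 -0.21143838  0.45106864] [-268.8   -8.9  451.1] [-0.9451  0.2127  1.3049  0.6112  2.109  -0.5772] [[0.13, 0.984, 0.122], [0.718, -0.178, 0.673], [0.684, -0.0, -0.729]]
[0.0157 0.1199 0.3603 0.2898 0.5202 0.3023] [ 5.810e+00  1.185e+01 -2.500e-01 -7.580e+00 -7.220e+00  6.200e-01
  4.310e+00 -6.300e-01  1.000e-02 -8.850e+00  1.780e+00 -3.900e-01
  0.000e+00 -0.000e+00 -1.000e-02 -3.000e-02  1.000e-02  0.000e+00]
[-6.16573867e-17  1.23314773e-16  1.57079633e+00]
```

View pics/w1.png

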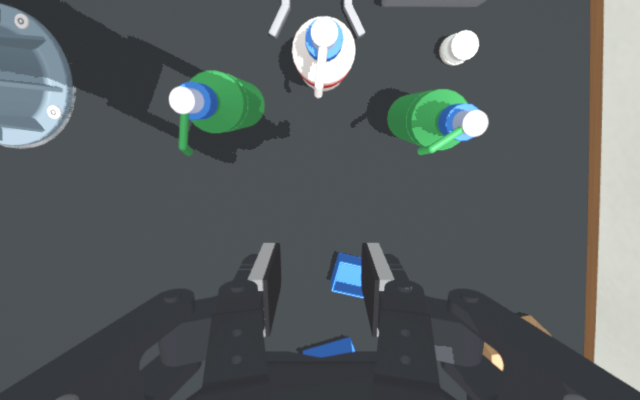

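The wrist view shows the white bottle at (323,50), on the centre line between the fingers (265 and 378 px). The green bottles stand clear at either side, at (220,100) and (440,120). Next I check the forearm's clearance of the near green bottle along the push.

```bash
cat >> kin.py <<'E'
def fk(k,q,full=False):
    a,b,h,L1,L2,Lt,ex=k
    A=Ro.from_euler('z',q[0]);B=A*Ro.from_euler('y',q[1]);Cc=B*Ro.from_euler('y',q[2]);D=Cc*Ro.from_euler('z',q[3]);E=D*Ro.from_euler('y',q[4]);F=E*Ro.from_euler('z',q[5]+np.pi/2)
    s=A.apply([a,b,0])+[0,0,h];e=s+B.apply([0,0,L1]);w=e+Cc.apply([ex,0,L2]);t=w+F.apply([0,0,Lt])
    return (s,e,w,t,F) if full else t
def fit(S):
    prior=np.array([0,.12,.4,.45,.45,.3,0])
    return least_squares(lambda k:np.r_[np.concatenate([(fk(k,q)-x)*1000 for q,x in S]),(k-prior)*.2],prior)
S=[([.95869,.18145,1.6079,0,1.35377,-.2063],[.22668,.5279,.23048]),([.95873,.09545,1.2705,0,1.7766,-.2063],[.22683,.52815,.45165]),([-.630968,.003535,1.368177,0,1.770886,-.449189],[.49138,-.213086,.45064]),([-0.9451,0.2127,1.3049,0.6112,2.109,-0.5772],[.49198,-.21144,.45107])]
def ik(k,p,r,q0):
    return least_squares(lambda q:np.r_[(fk(k,q)-p)*10,(fk(k,q,1)[4].inv()*r).as_rotvec()],q0,bounds=([-2.99,-.89,.3,-1.14,0,-3.12],[2.99,2.07,2.58,4.28,2.63,3.12]))
E
python3 - <<'E'
from kin import *
f=fit(S);k=f.x;print(k.round(4),f.fun.round(1))
G=np.array([.379,-.1135]);Bn=None
for t in(.6,.75,.9):
  for az in(0,-.3,.3):
    q=S[3][0]
    for sx in(-.27,-.2,-.1,-.04):
        p=W(sx,-.006 if sx<-.1 else 0,.028);r=push_R(t,az);m=ik(k,p,r,q);q=m.x
        s,e,w,_,_=fk(k,q,1)
        L=np.linspace(0,1,200)[:,None];P=e+(w-e)*L;T=w+(p-w)*L
        d=np.hypot(*(P[:,:2]-G).T);near=P[d<.10]
        print(t,az,sx,'cost%.1e'%m.cost,q.round(2),'elbow z',e[2].round(2),'wrist',w.round(2),'mind',d.min().round(3),'z near',near[:,2].min().round(3) if len(near) else None,'tool d',np.hypot(*(T[:,:2]-G).T).min().round(3))
E
```

```text
[-0.      0.1178  0.3134  0.4383  0.5145  0.3189  0.0856] [-0.  0. -0. -0.  0. -0. -0. -0. -0. -0. -0.  0. -0. -0. -0. -0.  0.  0.
  0.]
0.6 0 -0.27 cost2.7e-30 [-0.9   0.58  1.67  0.45  1.34 -0.93] elbow z 0.68 wrist [ 0.46 -0.39  0.29] mind 0.11 z near None tool d 0.148
0.6 0 -0.2 cost2.9e-30 [-0.81  0.53  1.75  0.5   1.28 -0.88] elbow z 0.69 wrist [ 0.47 -0.32  0.29] mind 0.078 z near 0.47 tool d 0.126
0.6 0 -0.1 cost5.5e-25 [-0.65  0.47  1.85  0.57  1.19 -0.79] elbow z 0.7 wrist [ 0.48 -0.22  0.29] mind 0.023 z near 0.356 tool d 0.12
0.6 0 -0.04 cost2.3e-30 [-0.55  0.45  1.88  0.62  1.14 -0.73] elbow z 0.71 wrist [ 0.49 -0.16  0.29] mind 0.017 z near 0.323 tool d 0.12
0.6 -0.3 -0.27 cost1.9e-25 [-0.96  0.5   1.8   0.57  1.21 -0.78] elbow z 0.7 wrist [ 0.41 -0.37  0.29] mind 0.127 z near None tool d 0.148
0.6 -0.3 -0.2 cost1.0e-30 [-0.86  0.45  1.88  0.62  1.14 -0.74] elbow z 0.71 wrist [ 0.42 -0.3   0.29] mind 0.094 z near 0.474 tool d 0.122
0.6 -0.3 -0.1 cost5.5e-26 [-0.69  0.38  1.99  0.7   1.04 -0.66] elbow z 0.72 wrist [ 0.43 -0.2   0.29] mind 0.037 z near 0.298 tool d 0.087

[... 3330 characters left out ...]
 0.087
0.9 -0.3 -0.04 cost1.2e-19 [-0.73  0.51  2.01  0.97  1.16 -0.91] elbow z 0.7 wrist [ 0.41 -0.21  0.23] mind 0.05 z near 0.226 tool d 0.069
0.9 0.3 -0.27 cost8.1e-23 [-0.9   0.84  1.38  0.43  1.72 -1.13] elbow z 0.61 wrist [ 0.52 -0.46  0.23] mind 0.107 z near None tool d 0.148
0.9 0.3 -0.2 cost2.5e-30 [-0.81  0.79  1.48  0.49  1.65 -1.1 ] elbow z 0.62 wrist [ 0.53 -0.39  0.23] mind 0.08 z near 0.515 tool d 0.126
0.9 0.3 -0.1 cost3.5e-27 [-0.68  0.72  1.6   0.57  1.55 -1.04] elbow z 0.64 wrist [ 0.54 -0.29  0.23] mind 0.034 z near 0.42 tool d 0.142
0.9 0.3 -0.04 cost3.5e-30 [-0.59  0.7   1.65  0.63  1.5  -1.  ] elbow z 0.65 wrist [ 0.55 -0.23  0.23] mind 0.001 z near 0.381 tool d 0.159
```

The kinematic fit is exact. A lean of 0.85 rad, yawed by 0.2 rad, keeps the forearm clear of the near green bottle.

```bash
python3 - <<'E'
from h import *
o,p,r=now()
s,v=rows(p,r,W(-.25,-.024,.05),push_R(.85,.2),10);print(s.round(2),v.round(4))
E
```

```text
[-27.47   1.81  29.29] [ 0.0144  0.0096 -0.014 ]
```

jog_arm(
  series=[
    [[-27.5, 1.8, 29.3, 0.0144, 0.0096, -0.014, 30], [-27.5, 1.8, 29.3, 0.0144, 0.0096, -0.014, 30], [-27.5, 1.8, 29.3, 0.0144, 0.0096, -0.014, 30], [-27.5, 1.8, 29.3, 0.0144, 0.0096, -0.014, 30], [-27.5, 1.8, 29.3, 0.0144, 0.0096, -0.014, 30], [-27.5, 1.8, 29.3, 0.0144, 0.0096, -0.014, 30], [-27.5, 1.8, 29.3, 0.0144, 0.0096, -0.014, 30], [-27.5, 1.8, 29.3, 0.0144, 0.0096, -0.014, 30], [-27.5, 1.8, 29.3, 0.0144, 0.0096, -0.014, 30], [-27.5, 1.8, 29.3, 0.0144, 0.0096, -0.014, 30]],
  ],
)

```text
time_s: 5.15
eef_pos: [0.5099, -0.1967, 0.0479]
eef_rot: [-0.294, 0.637, 0.652, 0.287]
wrist_force: [1.5, 0.2, 0.8]
opening: 0.353
grasp_force: 0.0
```

```bash
python3 - <<'E'
from h import *
o,p,r=now();print(o['time_s'],p,loc(p),r.as_matrix().round(3).tolist(),o['wrist_force'])
c=ctrl.camera('scene');
cv2.imwrite('pics/s2.png',cv2.resize(c['frame'][100:280,180:420],None,fx=3.3,fy=3.3,interpolation=cv2.INTER_CUBIC)[:600,:800])
np.save('s2.npy',c,allow_pickle=True)
c=ctrl.camera('wrist');P=cloud(c);X,Y,Z=[P[...,i] for i in range(3)]
A=(X>.44)&(X<.6)&(Y>-.16)&(Y<.0)&(Z>.03)&(Z<.155);q=P[A][:,:2];print(len(q))
from scipy.optimize import least_squares
for n,cc in(('wrist',c),):
    f=least_squares(lambda b:np.hypot(*(q-b).T)-.037,q.mean(0)+xs[:2]*.01,loss='soft_l1',f_scale=.002);print('bottle wrist',f.x,loc(np.r_[f.x,0]),np.sqrt((f.fun**2).mean()))
h=cv2.cvtColor(c['frame'],cv2.COLOR_BGR2HSV);m=(h[...,0]>98)&(h[...,0]<125)&(h[...,1]>140)&(Z>.045)&(Z<.068)&(Y>.03);print('stop',P[m].mean(0) if m.sum() else 0,m.sum(),loc(P[m].mean(0)) if m.sum() else 0)
E
```

```text
5.15 [ 0.50985954 -0.19666821  0.04793715] [-251.1  -23.9   47.9] [[-0.015, 1.0, -0.017], [0.662, 0.023, 0.749], [0.749, -0.001, -0.662]] [1.53234867 0.16422669 0.84569402]
18991
bottle wrist [ 0.51938336 -0.0809842 ] [-135.6  -12.7    0. ] 0.0005290547875376804
stop 0 0 0
```

View pics/s2.png

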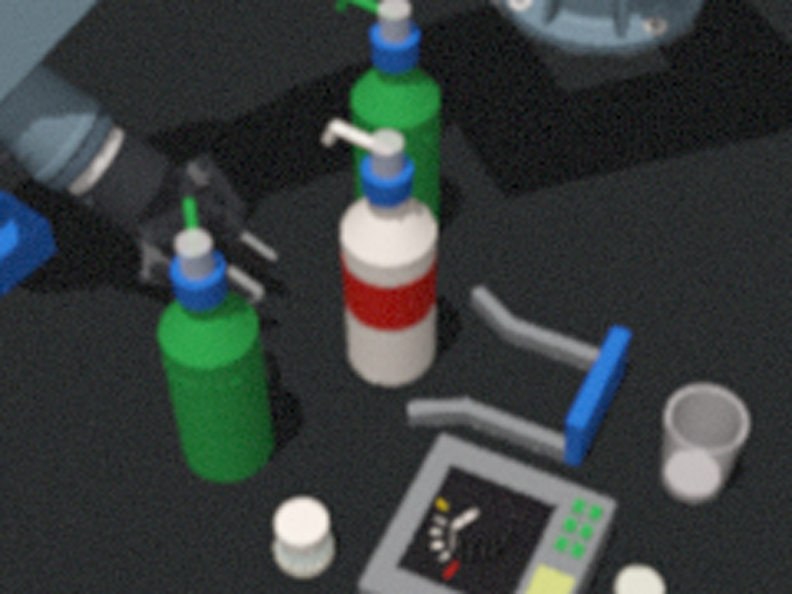

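The crop shows the open fingers behind the white bottle, with tips at (272,256) and (260,295), low and clear of the greens. The wrist view puts the bottle at (0.5194, −0.081). That supports the scene camera, so I take the seat at (0.535, 0.0545).

jog_arm(
  series=[
    [[-5.2, 0, 4.6, 0, 0, 0, 30], [-5.2, 0, 4.6, 0, 0, 0, 30], [-5.2, 0, 4.6, 0, 0, 0, 30], [5.1, 1, 5.8, 0, 0, 0, 30], [5.1, 1, 5.8, 0, 0, 0, 30], [5.1, 1, 5.8, 0, 0, 0, 30], [5.1, 1, 5.8, 0, 0, 0, 30], [5.1, 1, 5.8, 0, 0, 0, 30], [5.1, 1, 5.8, 0, 0, 0, 30], [5.1, 1, 5.8, 0, 0, 0, 30]],
  ],
)

```text
time_s: 6.25
eef_pos: [0.5159, -0.1422, 0.0289]
eef_rot: [-0.294, 0.638, 0.652, 0.287]
wrist_force: [0.5, 0.6, -0.6]
opening: 0.352
grasp_force: 0.0
```

```bash
sed -i 's/^YAW=1.392;/YAW=1.392;/; s/SEAT=np.array(.*\.0547,0\]);/SEAT=np.array([.535,.0545,0]);/' h.py; cat >> h.py <<'E'
def bottle(n='wrist',c=None):
    from scipy.optimize import least_squares
    c=c or ctrl.camera(n);P=cloud(c);X,Y,Z=[P[...,i] for i in range(3)];h=cv2.cvtColor(c['frame'],cv2.COLOR_BGR2HSV)
    m=((h[...,0]<8)|(h[...,0]>172))&(h[...,1]>120)&(Z>.06)&(Z<.155)&(X>.44)&(X<.61)&(Y>-.15)&(Y<.1);q=P[m][:,:2]
    f=least_squares(lambda b:np.hypot(*(q-b).T)-.037,q.mean(0)+xs[:2]*.01,loss='soft_l1',f_scale=.002)
    return loc(np.r_[f.x,0]),np.sqrt((f.fun**2).mean()).round(4),len(q),c
E
python3 - <<'E'
from h import *
o,p,r=now();print(o['time_s'],p,loc(p),o['wrist_force'])
b=bottle();print(b[:3])
c=b[3];cv2.imwrite('pics/w3.png',c['frame'])
print(rows(p,r,W(-.15,-.010,.027),r,10)[0].round(2))
E
```

```text
6.25 [ 0.51587517 -0.14215541  0.02892457] [-196.9  -16.2   28.9] [ 0.46871386  0.60900016 -0.60347288]
(array([-136.3,   -8.8,    0. ]), np.float64(0.0005), 27245)
[2.98 0.33 3.66]
```

View pics/w3.png

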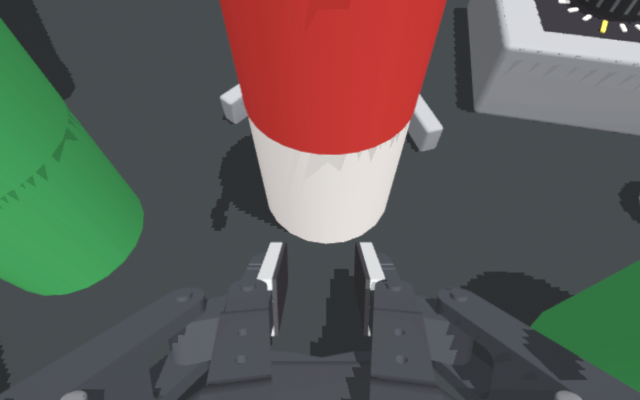

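The wrist view shows the fingertips at (272,250) and (370,250), straddling the bottle's base at (325,240). The bay fences lie beyond it at (235,100) and (428,125). Now I push gently.

jog_arm(
  series=[
    [[3, 0.3, 3.7, 0, 0, 0, 30], [3, 0.3, 3.7, 0, 0, 0, 30], [3, 0.3, 3.7, 0, 0, 0, 30], [3, 0.3, 3.7, 0, 0, 0, 30], [3, 0.3, 3.7, 0, 0, 0, 30], [3, 0.3, 3.7, 0, 0, 0, 30], [3, 0.3, 3.7, 0, 0, 0, 30], [3, 0.3, 3.7, 0, 0, 0, 30], [3, 0.3, 3.7, 0, 0, 0, 30], [3, 0.3, 3.7, 0, 0, 0, 30]],
  ],
)

```text
time_s: 7.3
eef_pos: [0.5182, -0.0959, 0.0274]
eef_rot: [-0.293, 0.638, 0.652, 0.287]
wrist_force: [-0.5, -7.0, 5.0]
opening: 0.352
grasp_force: 3.4
```

```bash
python3 - <<'E'
from h import *
o,p,r=now();print(o['time_s'],p,loc(p),o['wrist_force'])
b=bottle();print(b[:3])
print(rows(p,r,p+.04*xs+.005*ys+[0,0,.027-p[2]],r,10)[0].round(2))
E
```

```text
7.3 [ 0.51821744 -0.09594603  0.02743734] [-151.   -10.2   27.4] [-0.45991623 -6.97264325  4.99330623]
(array([-112.8,   -3.3,    0. ]), np.float64(0.0004), 37237)
[2.63 0.31 3.04]
```

jog_arm(
  series=[
    [[3, 0.5, 3.4, 0, 0, 0, 30], [3, 0.5, 3.4, 0, 0, 0, 30], [3, 0.5, 3.4, 0, 0, 0, 30], [3, 0.5, 3.4, 0, 0, 0, 30], [3, 0.5, 3.4, 0, 0, 0, 30], [3, 0.5, 3.4, 0, 0, 0, 30], [3, 0.5, 3.4, 0, 0, 0, 30], [3, 0.5, 3.4, 0, 0, 0, 30], [3, 0.5, 3.4, 0, 0, 0, 30], [3, 0.5, 3.4, 0, 0, 0, 30]],
  ],
)

```text
time_s: 8.35
eef_pos: [0.5222, -0.0505, 0.0273]
eef_rot: [-0.293, 0.638, 0.652, 0.287]
wrist_force: [0.1, -7.2, 4.8]
opening: 0.351
grasp_force: 3.4
```

```bash
python3 - <<'E'
from h import *
o,p,r=now();print(o['time_s'],p,loc(p),o['wrist_force'])
b=bottle();print(b[:3])
c=b[3];cv2.imwrite('pics/w4.png',c['frame'])
# fence tops in wrist view
P=cloud(c);h=cv2.cvtColor(c['frame'],cv2.COLOR_BGR2HSV);d=P-SEAT;sx=d@xs;sy=d@ys;Z=P[...,2]
m=(Z>.016)&(Z<.024)&(sx>-.05)&(sx<.04)&(abs(sy)<.07)&(abs(sy)>.03)
for s in(1,-1):
    q=sy[m&(sy*s>0)]
    if len(q)>20:print('fence',s,len(q),np.percentile(q,[5,50,95]).round(4))
bl=(h[...,0]>98)&(h[...,0]<125)&(h[...,1]>140)&(Z<.07)&(sx>-.02);
if bl.sum()>20: print('stop',bl.sum(),np.percentile(sx[bl],[5,50,95]).round(4))
print(rows(p,r,p+.04*xs+.000*ys+[0,0,.027-p[2]],r,10)[0].round(2))
E
```

```text
8.35 [ 0.52217983 -0.05052313  0.02731399] [-105.6   -6.1   27.3] [ 0.10908747 -7.22528087  4.83335287]
(array([-67.4,   1. ,   0. ]), np.float64(0.0004), 37359)
fence -1 989 [-0.0518 -0.0481 -0.042 ]
[2.58 0.8  2.95]
```

View pics/w4.png

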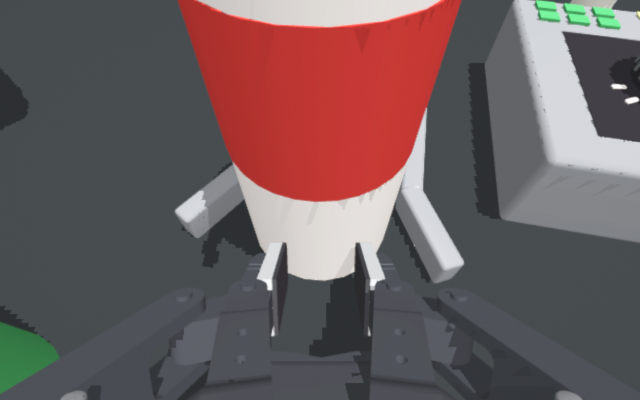

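The wrist view shows the bottle centred at (320,270) between the flared fence ends at (190,220) and (450,265). The right fence measures −42 to −52 mm across the bay, which agrees with the station frame.

jog_arm(
  series=[
    [[2.9, 0.9, 3.4, 0, 0, 0, 30], [2.9, 0.9, 3.4, 0, 0, 0, 30], [2.9, 0.9, 3.4, 0, 0, 0, 30], [2.9, 0.9, 3.4, 0, 0, 0, 30], [2.9, 0.9, 3.4, 0, 0, 0, 30], [2.9, 0.9, 3.4, 0, 0, 0, 30], [2.9, 0.9, 3.4, 0, 0, 0, 30], [2.9, 0.9, 3.4, 0, 0, 0, 30], [2.9, 0.9, 3.4, 0, 0, 0, 30], [2.9, 0.9, 3.4, 0, 0, 0, 30]],
  ],
)

```text
time_s: 9.4
eef_pos: [0.5301, -0.0057, 0.0265]
eef_rot: [-0.293, 0.638, 0.652, 0.287]
wrist_force: [-1.6, -5.8, 5.2]
opening: 0.348
grasp_force: 3.7
```

```bash
python3 - <<'E'
from h import *
o,p,r=now();print(o['time_s'],p,loc(p),o['wrist_force'])
b=bottle();print(b[:3])
E
```

```text
9.4 [ 0.53005778 -0.00567265  0.02648521] [-60.1  -5.8  26.5] [-1.58840247 -5.82714947  5.20190511]
(array([-22. ,   1.4,   0. ]), np.float64(0.0004), 38080)
```

jog_arm(
  series=[
    [[1.3, 0.4, 1.4, 0, 0, 0, 30], [1.3, 0.4, 1.4, 0, 0, 0, 30], [1.3, 0.4, 1.4, 0, 0, 0, 30], [1.3, 0.4, 1.4, 0, 0, 0, 30], [1.3, 0.4, 1.4, 0, 0, 0, 30], [1.3, 0.4, 1.4, 0, 0, 0, 30], [1.3, 0.4, 1.4, 0, 0, 0, 30], [1.3, 0.4, 1.4, 0, 0, 0, 30], [1.3, 0.4, 1.4, 0, 0, 0, 30], [1.3, 0.4, 1.4, 0, 0, 0, 30]],
  ],
)

```text
time_s: 10.45
eef_pos: [0.5332, 0.0138, 0.0264]
eef_rot: [-0.294, 0.638, 0.652, 0.287]
wrist_force: [-1.1, -5.4, 2.5]
opening: 0.356
grasp_force: 3.0
```

```bash
python3 - <<'E'
from h import *
o,p,r=now();print(o['time_s'],p,loc(p),o['wrist_force'])
b=bottle();print(b[:3])
E
```

```text
10.45 [0.53318294 0.01381391 0.0263654 ] [-40.4  -5.4  26.4] [-1.12494378 -5.41189262  2.54749618]
(array([-2.2,  1.7,  0. ]), np.float64(0.0004), 38202)
```

jog_arm(
  series=[
    [[0.3, 0.1, 0.3, 0, 0, 0, 30], [0.3, 0.1, 0.3, 0, 0, 0, 30], [0.3, 0.1, 0.3, 0, 0, 0, 30], [0.3, 0.1, 0.3, 0, 0, 0, 30], [0.3, 0.1, 0.3, 0, 0, 0, 30], [0.3, 0.1, 0.3, 0, 0, 0, 30], [0.3, 0.1, 0.3, 0, 0, 0, 30], [0.3, 0.1, 0.3, 0, 0, 0, 30], [0, 0, 0, 0, 0, 0, 30], [0, 0, 0, 0, 0, 0, 30]],
  ],
)

```text
time_s: 11.5
eef_pos: [0.5339, 0.0173, 0.0264]
eef_rot: [-0.294, 0.638, 0.652, 0.287]
wrist_force: [-0.7, -6.9, 1.2]
opening: 0.352
grasp_force: 3.3
```

```bash
python3 - <<'E'
from h import *
o,p,r=now();print(o['time_s'],p,loc(p),o['wrist_force'])
b=bottle();print(b[:3])
E
```

```text
11.5 [0.53390174 0.01727808 0.02642852] [-36.8  -5.5  26.4] [-0.65943424 -6.94221667  1.17323016]
(array([1.3, 1.7, 0. ]), np.float64(0.0004), 38158)
```

jog_arm(
  series=[
    [[0.3, 0.1, 0.3, 0, 0, 0, 30], [0.3, 0.1, 0.3, 0, 0, 0, 30], [0.3, 0.1, 0.3, 0, 0, 0, 30], [0.3, 0.1, 0.3, 0, 0, 0, 30], [0.3, 0.1, 0.3, 0, 0, 0, 30], [0.3, 0.1, 0.3, 0, 0, 0, 30], [0.3, 0.1, 0.3, 0, 0, 0, 30], [0.3, 0.1, 0.3, 0, 0, 0, 30], [0, 0, 0, 0, 0, 0, 30], [0, 0, 0, 0, 0, 0, 30]],
  ],
)

```text
time_s: 12.55
eef_pos: [0.5344, 0.0179, 0.0264]
eef_rot: [-0.292, 0.638, 0.653, 0.285]
wrist_force: [-7.4, -19.6, 5.4]
opening: 0.355
grasp_force: 10.2
```

```bash
python3 - <<'E'
from h import *
o,p,r=now();print(o['time_s'],p,loc(p),o['wrist_force'])
b=bottle();print(b[:3])
c=ctrl.camera('top');P=cloud(c);h=cv2.cvtColor(c['frame'],cv2.COLOR_BGR2HSV);Z=P[...,2];d=P-SEAT;sx=d@xs;sy=d@ys
m=(h[...,0]>98)&(h[...,0]<125)&(h[...,1]>140)&(abs(Z-.06)<.006)&(abs(sx-.045)<.03);q=P[m];rc=cv2.minAreaRect(q[:,:2].astype(np.float32)*1000);print('top stop',rc,loc(q.mean(0)))
E
```

```text
12.55 [0.53443058 0.01785637 0.02642199] [-36.2  -6.   26.4] [ -7.3645868  -19.55289406   5.35766294]
(array([1.5, 1.6, 0. ]), np.float64(0.0004), 38209)
top stop ((538.6258544921875, 99.0016860961914), (15.738945007324219, 105.3531494140625), 79.66508483886719) [45.6  5.8 59.3]
```

The force jumped to 20 N while the bottle stayed put, so it's home against the stop. I retreat straight back.

jog_arm(
  series=[
    [[-1, -0.3, -1.1, 0, 0, 0, 30], [-2, -0.5, -2.2, 0, 0, 0, 30], [-5, -1.4, -5.6, 0, 0, 0, 30], [-7, -1.9, -7.9, 0, 0, 0, 30], [-10, -2.7, -11.3, 0, 0, 0, 30], [-10, -2.7, -11.3, 0, 0, 0, 30], [-10, -2.7, -11.3, 0, 0, 0, 30], [-10, -2.7, -11.3, 0, 0, 0, 30], [-10, -2.7, -11.3, 0, 0, 0, 30], [-5, -1.4, -5.6, 0, 0, 0, 30]],
  ],
)

```text
time_s: 13.65
eef_pos: [0.5182, -0.087, 0.0267]
eef_rot: [-0.293, 0.638, 0.651, 0.287]
wrist_force: [0.6, 0.3, 0.1]
opening: 0.351
grasp_force: 0.0
```

```bash
python3 - <<'E'
from kin import *
o,p,r=now();print(o['time_s'],p,loc(p),o['wrist_force'],o['q'].round(2))
b=bottle();print(b[:3])
k=fit(S).x
# up pose then dial pose candidates
D=W(.0165,-.1735,0);print('dial',D)
q=o['q']
up=W(-.24,-.02,.45);print('up',rows(p,r,up,push_R(.4,.1),10))
for a in(-1.5,-1.2,-.8,-.4,0,.4):
  for tw in(0,-80):
    m=ik(k,D+[0,0,.061],down_R(a+np.radians(tw)),[-.3,.8,1.2,0,1.1,-.5]);s,e,w,_,_=fk(k,m.x,1)
    L=np.linspace(0,1,200)[:,None];P=e+(w-e)*L;dd=np.hypot(*(P[:,:2]-W(0,0,0)[:2]).T)
    print(a,tw,'%.0e'%m.cost,m.x.round(2),'forearm-bottle d',dd.min().round(3),'z',P[dd.argmin(),2].round(3),P[dd<.1][:,2].min().round(3) if (dd<.1).any() else '')
E
```

```text
13.65 [ 0.51820025 -0.08697724  0.0266989 ] [-142.2   -8.6   26.7] [0.58574411 0.25668342 0.12634212] [-0.75  0.7   1.61  0.57  1.51 -1.01]
(array([1.4, 1.6, 0. ]), np.float64(0.0006), 2784)
dial [0.70866859 0.03988082 0.        ]
up (array([ 17.73417089,  -0.6888971 , -40.06572532]), array([-0.00581348, -0.04453347,  0.00812287]))
-1.5 0 3e-30 [-0.11  0.64  1.34  0.    1.16  1.39] forearm-bottle d 0.005 z 0.493 0.428
-1.5 -80 1e-29 [-0.11  0.64  1.34  0.    1.16  2.79] forearm-bottle d 0.005 z 0.493 0.428
-1.2 0 4e-21 [-0.11  0.64  1.34  0.    1.16  1.09] forearm-bottle d 0.005 z 0.493 0.428
-1.2 -80 3e-23 [-0.11  0.64  1.34  0.    1.16  2.49] forearm-bottle d 0.005 z 0.493 0.428
-0.8 0 8e-30 [-0.11  0.64  1.34  0.    1.16  0.69] forearm-bottle d 0.005 z 0.493 0.428
-0.8 -80 1e-17 [-0.11  0.64  1.34  0.    1.16  2.09] forearm-bottle d 0.005 z 0.493 0.428
-0.4 0 8e-22 [-0.11  0.64  1.34  0.    1.16  0.29] forearm-bottle d 0.005 z 0.493 0.428
-0.4 -80 1e-25 [-0.11  0.64  1.34  0.    1.16  1.69] forearm-bottle d 0.005 z 0.493 0.428
0 0 3e-22 [-0.11  0.64  1.34  0.    1.16 -0.11] forearm-bottle d 0.005 z 0.493 0.428
0 -80 9e-18 [-0.11  0.64  1.34  0.    1.16  1.29] forearm-bottle d 0.005 z 0.493 0.428
0.4 0 2e-22 [-0.11  0.64  1.34  0.    1.16 -0.51] forearm-bottle d 0.005 z 0.493 0.428
0.4 -80 2e-25 [-0.11  0.64  1.34  0.    1.16  0.89] forearm-bottle d 0.005 z 0.493 0.428
```

jog_arm(
  series=[
    [[17.7, -0.7, -40, -0.0058, -0.0445, 0.0081, 85], [17.7, -0.7, -40, -0.0058, -0.0445, 0.0081, 85], [17.7, -0.7, -40, -0.0058, -0.0445, 0.0081, 85], [17.7, -0.7, -40, -0.0058, -0.0445, 0.0081, 85], [17.7, -0.7, -40, -0.0058, -0.0445, 0.0081, 85], [17.7, -0.7, -40, -0.0058, -0.0445, 0.0081, 85], [17.7, -0.7, -40, -0.0058, -0.0445, 0.0081, 85], [17.7, -0.7, -40, -0.0058, -0.0445, 0.0081, 85], [17.7, -0.7, -40, -0.0058, -0.0445, 0.0081, 85], [17.7, -0.7, -40, -0.0058, -0.0445, 0.0081, 85]],
  ],
)

```text
time_s: 14.7
eef_pos: [0.5117, -0.183, 0.451]
eef_rot: [-0.135, 0.719, 0.666, 0.145]
wrist_force: [-0.1, -0.1, -0.4]
opening: 0.996
grasp_force: 0.0
```

```bash
python3 - <<'E'
from h import *
o,p,r=now();print(o['time_s'],p,loc(p),o['q'].round(2),o['opening'])
D=W(.0165,-.1735,0)
print(rows(p,r,D+[0,0,.30],down_R(.3),10))
E
```

```text
14.7 [ 0.51171078 -0.18296379  0.45101179] [-237.8  -19.3  451. ] [-0.75  0.13  1.29  0.34  1.97 -0.58] 0.9961202440467919
(array([16.75701138, 21.41069491, 19.58896808]), array([ 0.00748747, -0.03947329, -0.0372524 ]))
```

jog_arm(
  series=[
    [[16.8, 21.4, 19.6, 0.0075, -0.0395, -0.0373, 85], [16.8, 21.4, 19.6, 0.0075, -0.0395, -0.0373, 85], [16.8, 21.4, 19.6, 0.0075, -0.0395, -0.0373, 85], [16.8, 21.4, 19.6, 0.0075, -0.0395, -0.0373, 85], [16.8, 21.4, 19.6, 0.0075, -0.0395, -0.0373, 85], [16.8, 21.4, 19.6, 0.0075, -0.0395, -0.0373, 85], [16.8, 21.4, 19.6, 0.0075, -0.0395, -0.0373, 85], [16.8, 21.4, 19.6, 0.0075, -0.0395, -0.0373, 85], [16.8, 21.4, 19.6, 0.0075, -0.0395, -0.0373, 85], [16.8, 21.4, 19.6, 0.0075, -0.0395, -0.0373, 85]],
  ],
)

```text
time_s: 15.7
eef_pos: [0.7092, 0.0418, 0.2977]
eef_rot: [-0.0, 0.592, 0.806, -0.0]
wrist_force: [0.0, 0.1, 0.5]
opening: 0.993
grasp_force: 0.0
```

```bash
python3 - <<'E'
from h import *
o,p,r=now();print(o['time_s'],p,loc(p),o['q'].round(2),r.as_matrix().round(3).tolist())
c=ctrl.camera('wrist');cv2.imwrite('pics/w5.png',c['frame'])
P=cloud(c);h=cv2.cvtColor(c['frame'],cv2.COLOR_BGR2HSV);Z=P[...,2];X,Y=P[...,0],P[...,1]
m=(Z>.086)&(Z<.1)&(np.hypot(X-.709,Y-.04)<.04);q=P[m];e=cv2.minEnclosingCircle(q[:,:2].astype(np.float32)*1000);print('dial',e,np.median(q[:,2]),len(q))
w=m&(h[...,1]<70)&(h[...,2]>150);q=P[w];print('ptr n',len(q))
d=q[:,:2]-np.array(e[0])/1000;
if len(q):
    far=q[np.hypot(*d.T)>.015][:,:2]-np.array(e[0])/1000;a=np.degrees(np.arctan2(far[:,1].mean(),far[:,0].mean()));print('pointer world deg',a,'number',(-100-(a-np.degrees(YAW)))/20)
B=(Z>.05)&(Z<.06)&(abs(X-.71)<.12)&(abs(Y-.05)<.12);q=P[B];print('box',cv2.minAreaRect(q[:,:2].astype(np.float32)*1000),len(q))
t=c=ctrl.camera('top');Q=cloud(t);
E
```

```text
15.7 [0.70916101 0.04182407 0.29768069] [  18.5 -173.6  297.7] [-0.11  0.44  1.14 -0.    1.56 -0.41] [[-0.299, 0.954, -0.0], [0.954, 0.299, -0.0], [-0.0, -0.0, -1.0]]
dial ((709.2328491210938, 39.90324783325195), 24.723033905029297) 0.09246890618378531 1682
ptr n 96
pointer world deg -44.85381739132805 number 1.2304771236769318
box ((684.0841064453125, 76.33108520507812), (192.9228515625, 213.0343017578125), 79.94593811035156) 15617
```

View pics/w5.png

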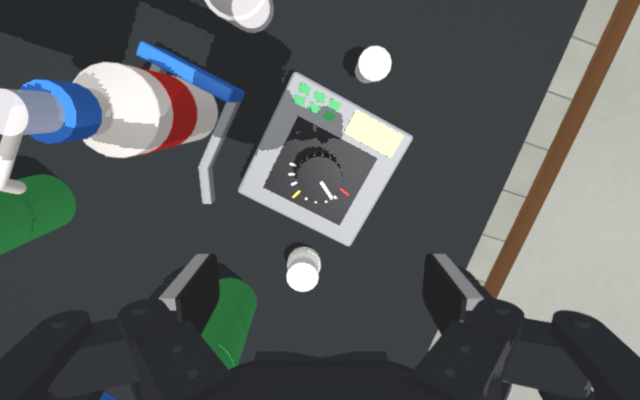

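The wrist view shows the dial at (320,175) with its pointer towards (333,197), at about number 1. The red tick is at (345,191) and the yellow at (296,194). The bottle is home against the blue stop. The dial axis measures (0.7092, 0.0399), which matches the value predicted from the seat. I descend.

jog_arm(
  series=[
    [[-0.2, -0.1, 25, 0, 0, 0, 85], [-0.2, -0.1, 25, 0, 0, 0, 85], [-0.2, -0.1, 25, 0, 0, 0, 85], [-0.2, -0.1, 25, 0, 0, 0, 85], [-0.2, -0.1, 25, 0, 0, 0, 85], [-0.2, -0.1, 25, 0, 0, 0, 85], [-0.2, 0, 25, 0, 0, 0, 85], [-0.2, 0, 25, 0, 0, 0, 85], [-0.1, 0, 20, 0, 0, 0, 85], [-0.1, 0, 16, 0, 0, 0, 85]],
  ],
)

```text
time_s: 16.8
eef_pos: [0.708, 0.0383, 0.0612]
eef_rot: [-0.001, 0.593, 0.805, 0.0]
wrist_force: [-0.0, -0.6, -0.7]
opening: 0.996
grasp_force: 0.0
```

jog_arm(
  series=[
    [[0, 0, 0, 0, 0, 0, 60], [0, 0, 0, 0, 0, 0, 56], [0, 0, 0, 0, 0, 0, 52], [0, 0, 0, 0, 0, 0, 50], [0, 0, 0, 0, 0, 0, 48], [0, 0, 0, 0, 0, 0, 46], [0, 0, 0, 0, 0, 0, 44], [0, 0, 0, 0, 0, 0, 40], [0, 0, 0, 0, 0, 0, 40], [0, 0, 0, 0, 0, 0, 40]],
  ],
)

```text
time_s: 17.8
eef_pos: [0.7087, 0.0382, 0.0642]
eef_rot: [-0.0, 0.593, 0.805, 0.0]
wrist_force: [-6.4, -2.0, 7.0]
opening: 0.543
grasp_force: 60.3
```

jog_arm(
  series=[
    [[0, 0, -2, 0, 0, 0, 40], [0, 0, -1, 0, 0, 0, 40], [0, 0, 0, 0, 0, 0.06, 40], [0, 0, 0, 0, 0, 0.08, 40], [0, 0, 0, 0, 0, 0.08, 40], [0, 0, 0, 0, 0, 0.08, 40], [0, 0, 0, 0, 0, 0.08, 40], [0, 0, 0, 0, 0, 0.08, 40], [0, 0, 0, 0, 0, 0.08, 40], [0, 0, 0, 0, 0, 0.08, 40]],
  ],
)

```text
time_s: 18.8
eef_pos: [0.7084, 0.0383, 0.0644]
eef_rot: [-0.001, 0.811, 0.584, -0.0]
wrist_force: [0.6, -2.9, -7.5]
opening: 0.543
grasp_force: 63.4
```

```bash
python3 - <<'E'
from h import *
o,p,r=now();print(o['time_s'],p,o['wrist_force'],o['torque'],o['opening'],np.degrees(np.arctan2(r.as_matrix()[1,1],r.as_matrix()[0,1])))
print(bottle('scene')[:3])
E
```

```text
18.8 [0.70839548 0.038306   0.06435117] [ 0.6084005  -2.94230909 -7.54860981] [-0.46017588 -0.15102603 -0.01315386] 0.5426684249936243 -18.47892614958646
(array([ 59.2, -39.5,   0. ]), np.float64(0.0049), 100)
```

jog_arm(
  series=[
    [[0, 0, 1, 0, 0, 0.08, 40], [0, 0, 0, 0, 0, 0.08, 40], [0, 0, 0, 0, 0, 0.08, 40], [0, 0, 0, 0, 0, 0.08, 40], [0, 0, 0, 0, 0, 0.08, 40], [0, 0, 0, 0, 0, 0.08, 40], [0, 0, 0, 0, 0, 0.08, 40], [0, 0, 0, 0, 0, 0.08, 40], [0, 0, 0, 0, 0, 0.08, 40], [0, 0, 0, 0, 0, 0.05, 40]],
  ],
)

```text
time_s: 19.85
eef_pos: [0.7082, 0.0385, 0.0643]
eef_rot: [-0.001, 0.971, 0.238, -0.001]
wrist_force: [-2.0, -2.6, -2.2]
opening: 0.543
grasp_force: 63.9
```

jog_arm(
  series=[
    [[0, 0, 0, 0, 0, 0, 40], [0, 0, 0, 0, 0, 0, 40], [0, 0, 0, 0, 0, 0, 55], [0, 0, 0, 0, 0, 0, 70], [0, 0, 0, 0, 0, 0, 85], [0, 0, 0, 0, 0, 0, 85], [0, 0, 0, 0, 0, 0, 85], [0, 0, 0, 0, 0, 0, 85], [0, 0, -5, 0, 0, 0, 85], [0, 0, -10, 0, 0, 0, 85]],
  ],
)

```text
time_s: 20.85
eef_pos: [0.7081, 0.0387, 0.079]
eef_rot: [-0.001, 0.971, 0.239, -0.001]
wrist_force: [-0.2, 1.0, -0.2]
opening: 0.997
grasp_force: 0.0
```

jog_arm(
  series=[
    [[0, 0, -22, 0, 0, 0, 85], [0, 0, -22, 0, 0, 0, 85], [0, 0, -22, 0, 0, 0, 85], [0, 0, -22, 0, 0, 0, 85], [0, 0, -22, 0, 0, 0, 85], [0, 0, -22, 0, 0, 0, 85], [0, 0, -22, 0, 0, 0, 85], [0, 0, -22, 0, 0, 0, 85], [0, 0, -22, 0, 0, 0, 85], [0, 0, -22, 0, 0, 0, 85]],
  ],
)

```text
time_s: 21.85
eef_pos: [0.7088, 0.0384, 0.3017]
eef_rot: [-0.0, 0.971, 0.239, 0.001]
wrist_force: [-0.2, -0.2, 0.8]
opening: 0.995
grasp_force: 0.0
```

```bash
python3 - <<'E'
from h import *
o,p,r=now();print(o['time_s'],p,o['wrist_force'],np.degrees(np.arctan2(r.as_matrix()[1,1],r.as_matrix()[0,1])))
c=ctrl.camera('wrist');cv2.imwrite('pics/w6.png',c['frame'])
P=cloud(c);h=cv2.cvtColor(c['frame'],cv2.COLOR_BGR2HSV);Z=P[...,2];X,Y=P[...,0],P[...,1]
m=(Z>.086)&(Z<.1)&(np.hypot(X-.709,Y-.04)<.04);q=P[m];e=cv2.minEnclosingCircle(q[:,:2].astype(np.float32)*1000);print('dial',e)
w=m&(h[...,1]<70)&(h[...,2]>150);q=P[w][:,:2];d=q-np.array(e[0])/1000;k=np.hypot(*d.T);print(len(q))
a=np.degrees(np.arctan2(*d[k>.012].mean(0)[::-1]));print('number',((-100-(a-np.degrees(YAW)))%360)/20)
u,s,vt=np.linalg.svd(d-d.mean(0));print('pca num',[((-100-(np.degrees(np.arctan2(g*vt[0][1],g*vt[0][0]))-np.degrees(YAW)))%360)/20 for g in(1,-1)])
for n in('scene','top'):
    try:b=bottle(n);print(n,b[:3])
    except Exception as x:print(n,x)
    cv2.imwrite(f'pics/{n}f.png',ctrl.camera(n)['frame'])
E
```

```text
21.85 [0.70875895 0.03840649 0.30173421] [-0.18181445 -0.21932322  0.77984155] -62.3998620611795
dial ((709.326171875, 39.722476959228516), 24.817893981933594)
93
number 5.02497659868403
pca num [np.float64(4.8002888656536795), np.float64(13.800288865653679)]
scene (array([1.7, 0.4, 0. ]), np.float64(0.0011), 345)
top Initial guess is outside of provided boundsh.py:41: RuntimeWarning: Mean of empty slice.
  f=least_squares(lambda b:np.hypot(*(q-b).T)-.037,q.mean(0)+xs[:2]*.01,loss='soft_l1',f_scale=.002)
  ret = um.true_divide(
```

View pics/w6.png

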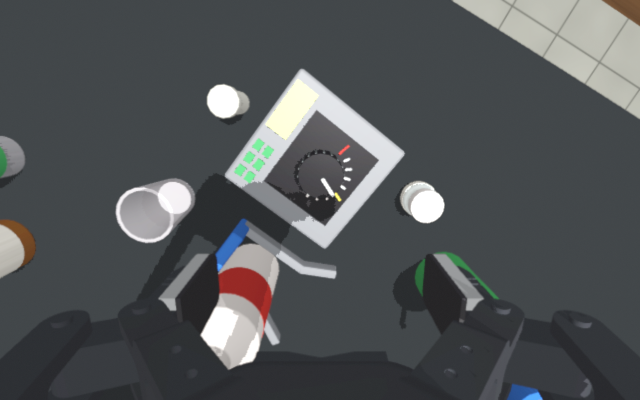

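The wrist view shows the pointer at (327,187), aimed at the yellow tick (337,197), and it measures number 5.02. The bottle still stands home at the blue stop and the gripper is clear of everything.

```bash
python3 -c "
from bench import ctrl
print(ctrl.hand_in())"
```

```text
the job is handed in; nothing more can be done
None
```

The job is handed in: the white bottle stands home against the blue back stop, the dose dial reads 5 (measured 5.02), and the arm touched nothing else on the bench; it took about 22 s.

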